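# Let the telescoping work rest out one hole and load it

## Task

Let the telescoping work rest out by one hole: press its sprung button in flush, slide the outer square tube out, away from its post, and stop as soon as the button pops out in the next hole, without yanking the tube against the button. Then lay the short square-tube offcut lengthwise in the cradle on the rest, flat on the cradle's floor between its lips.

Things in the scene. Friction and masses are not known exactly. Their poses are not given: they have to be found in the camera images.
- rest_base: Fixed work rest; origin on the worktop below its button. A steel outer tube, 40x40 mm, 202 mm long, level, from 45 to 85 mm up, telescopes on a bar held by a grey post (top 92 mm) on a dark base plate. x: from the button into the tube; -y: the way the tube slides out, away from the post; z up. The tube's middle line lies at x = 0, z = 65 mm; as found it spans y = -95 to +107 mm.
- button_spot (a point): Fixed point on the button's axis in the plane of the tube's side face, 65 mm up (axes as rest_base; tube middle 20 mm along +x). The brass dome, 10 mm wide, stands 6 mm out towards -x. Pinching the tube from above, one pad (to 24 mm wide, centred within 5 mm) over the button, the other on the plain opposite face, presses it flush; a 20 to 40 N grip is enough to pull the tube.
- rest_button (a joint): How far the button is pressed in, m: 0 fully out, 0.006 flush with the tube's outer face (then the tube can be slid off the hole), about 0.008 while it rides under the tube's wall. Its spring pushes with 3.6 N when out, 6 N when in. The button stays in place; the tube with its holes moves past it.
- rest_tube (a joint): How far the tube is out, m, along -y: 0 as found, end stop 0.085. It drags 2 to 4 N; leaving a hole with the button flush takes up to 15 N over the first 8 mm. The next hole comes somewhere from 0.038 to 0.063 (index strip set differently each time: stop by feel, the button pops out and blocks the tube). Play 1 mm. Pull on the locked button: under 20 N.
- cradle (a point): Middle of the cradle's floor, on top of the tube's outer end, 89 mm above the worktop; moves with the tube, axes as rest_base. Floor 68 mm along x, 38 mm along y, between lips 4 mm high and 3 mm thick; the long lips (y = +-20 mm) are only corners 14 mm long, open in the middle for fingers.
- offcut (a point): Centre of the loose rusty square-tube offcut, 30x60x30 mm, 0.14 kg, lying on the worktop, centre 15 mm up; long side along its y, z up. In the cradle its long side lies along the cradle's x, either way round, its centre 15 mm above the floor. Gripped across its 30 mm with fingertips 6 mm or more above its underside, the fingers clear the lips.

How it is judged:
By the outcome, as a careful person would: the job done as asked, in the order asked, and still so for the second after the job is handed in, with the robot touching nothing.
It also fails if it takes over 51 s, if anything falls off the work surface, if the arm or the gripper's body presses on something with over 40 N, if the wrist force passes 120 N, or if a joint passes its speed limit or range.

## Robot

A 6-joint arm with a two-finger parallel gripper is mounted at the origin on a cart in front of the work surface, level with it; the furniture and walls round the work are solid. World frame = base frame: x ahead of the robot, y to its left, z up, the work surface at z = 0. Lengths are in m, angles in rad, forces in N, time in s.
With the tool pointing down it reaches from about 0.375 to 0.9 m from the base axis. Payload 3.1 kg.
Tool frame: the origin (TCP) lies between the finger pads; the fingertips stand 22 mm ahead of it and the grasp point (between the pads) lies 3 mm ahead of it; z points along the fingers, y is the line along which they close (so a half turn about z gives the same grasp; the last joint's range is limited). The gripper opens to 87 mm and grips with 3 to 60 N. Pads are 19 mm wide; open, the fingers measure 117 mm over their backs; the gripper's body (75 mm by 190 mm) begins 51 mm behind the grasp point.
Start: joints at [0.948, 0.527, 1.433, -0, 1.181, -0.178], TCP at [0.269, 0.564, 0.245] pointing down, gripper open.
Joint ranges: [-3.08, 3.08], [-0.75, 2.2], [0.22, 2.44], [-1.43, 4.57], [0, 2.65], [-2.85, 2.85]. Speed limits (rad/s): [2.79, 2.79, 3.14, 3.14, 3.14, 3.14].

## Interface

Orientations are given as a unit quaternion [x, y, z, w].
In Python, from rig import robot gives the robot as it stands.
- The arm moves only by the tool move_arm, never from a script. Its argument "series" is text: rows parted by semicolons, each of 6 numbers parted by spaces: the shift along the tool's x, y, z in mm, then the turn, a rotation vector about the tool's x, y, z in degrees. In form: dx dy dz ax ay az; .... A call has 1 to 8 rows; each row is the pose to reach, as a shift and turn from the pose commanded when the call began, along the tool's axes at that moment; what a row does not reach only later rows make up. A row lasts 1/12 s, in which the tool goes at most 41.7 mm and 7.16 degrees, less where a joint would pass 70% of its speed; a pose out of reach is approached as far as the arm can. A call with a gripper value outside its range is refused whole. "jaw" is the opening, from 0 (shut) to 1 (fully open), set as the call begins (left out, the last holds). The fingers move at their own pace and stop on an object; "newtons" is the grip in N (left out, the last holds). Time passes only in rows, so rows that repeat a pose let the fingers close. It gives the time, the measured TCP pose, the force, the opening and the grip force at its end, in the units of the state.
- robot.get_obs(): the state, without advancing time (a new reading comes with each control period).
- robot.camera(name): name is "scene" or "top"; returns a dict with "img" (400x640x3 uint8, red, green, blue), "mtx" (3x3 intrinsics, pixels), "world_to_cam" (4x4, takes a point from world to camera coordinates). Camera axes: x right, y down, z forward; pixel columns grow to the right and rows downward; lengths in m; the calibration is good to about 2 mm. A picture is of the moment at which its call begins. There is no depth.
- robot.hand_in(): hands the job in; it is judged then, once.
Trained networks look in a picture, given as the dict that the camera call returned (one of the last four; its "shot" number tells which), for a name from the list of things; names that differ only in an ending like _2 or _b are one class to them, and where a whole thing is asked for, a point or a joint stands for the part that bears it (a point fixed in the world has none). Each returns a list of dicts, best first, with "p" (0 to 1); they miss things now and then, are a little off and sometimes report something else, mostly with a low value. They report only what shows in the picture. A call takes as long as a camera call.
- robot.search_frame(picture, thing): "xyz" ([x, y, z] in m, in world coordinates, good to about 4 mm: the middle of the surface that is visible of it).
- robot.tip_of(picture, thing): "xyz" ([x, y, z] in m, in world coordinates, good to about 4 mm: a listed point, or the origin of a listed thing).
The state is a dict: "time": time; "q": joint angles; "joint_velocities": joint speeds; "joint_torque": joint torques, N m; "position": TCP position; "tool_rot": TCP orientation; "ft_force": force on the tool from outside, world axes, zero at the start; "moment": the same for the moment, N m; "grip_width": finger opening in m; "grip_force": force on a finger pad.
Only numpy, scipy, OpenCV 4.12 (cv2) and the standard library are available. Lean on these libraries where they do the work, as an engineer would, in place of code of your own. Each camera call takes 0.05 s, during which the arm holds its last target. There are 200 camera calls.

## Working session

There is one attempt and no reset: what is moved stays moved. The work goes in short steps, Python scripts to look and compute and a tool call to move; the robot and the scene stay as the last step left them, time stands still between calls to the robot, and variables do not carry over. Pictures are saved under pics/ and viewed, at most 10 in all, crops included, and the job is handed in when it is done.

Besides the shell and the picture viewer there is one more tool, called as name(argument=value, ...) on one line, values as JSON. move_arm: Moves the arm, as the interface text tells. Its arguments: {"type":"object","properties":{"series":{"type":"string"},"jaw":{"type":"number"},"newtons":{"type":"number"}},"required":["series"]}

```bash
mkdir -p pics
cat > h.py <<'E'
import numpy as np,cv2
from rig import robot
from scipy.spatial.transform import Rotation as R
def proj(c,p):
    q=c["world_to_cam"]@np.append(p,1);u=c["mtx"]@q[:3];return (u[:2]/u[2]).round(1)
def onplane(c,uv,z):
    T=np.linalg.inv(c["world_to_cam"]);d=T[:3,:3]@np.linalg.inv(c["mtx"])@np.array([*uv,1.]);o=T[:3,3]
    return (o+d*(z-o[2])/d[2]).round(4)
E
python3 - <<'E'
from h import *
ims=[]
for n in("scene","top"):
    c=robot.camera(n);cv2.imwrite(f"pics/{n}0.png",c["img"][:,:,::-1])
    for t in("rest_base","button_spot","cradle","offcut"):
        print(n,t,[(np.round(d["xyz"],4).tolist(),round(d["p"],2),proj(c,d["xyz"]).tolist()) for d in robot.tip_of(c,t)[:2]],[(np.round(d["xyz"],4).tolist(),round(d["p"],2)) for d in robot.search_frame(c,t)[:1]])
o=robot.get_obs();print({k:np.round(v,3).tolist() for k,v in o.items()})
E
```

```text
scene rest_base [([0.5157, -0.0853, 0.0009], 0.89, [287.0, 261.1])] [([0.5153, -0.0701, 0.0848], 0.72)]
scene button_spot [] [([0.5088, -0.0693, 0.0857], 0.56)]
scene cradle [([0.5024, -0.1556, 0.087], 0.9, [308.4, 241.9])] [([0.5123, -0.1222, 0.0843], 0.63)]
scene offcut [] [([0.6745, -0.1595, 0.0243], 0.73)]
top rest_base [([0.5162, -0.0839, 0.001], 0.68, [324.6, 234.0])] [([0.5223, -0.0438, 0.0868], 0.75)]
top button_spot [([0.4967, -0.0834, 0.0647], 0.59, [324.1, 243.7])] [([0.5207, -0.0456, 0.0871], 0.59)]
top cradle [([0.4995, -0.1586, 0.0919], 0.95, [371.2, 242.2])] [([0.5154, -0.1004, 0.0879], 0.98)]
top offcut [([0.6829, -0.153, 0.0161], 0.72, [364.9, 141.6])] [([0.678, -0.1529, 0.0305], 0.83)]
{'time': 0.9, 'q': [0.948, 0.527, 1.433, -0.0, 1.181, -0.178], 'joint_velocities': [-0.002, -0.001, -0.001, 0.0, -0.001, -0.0], 'joint_torque': [0.0, -43.999, -17.699, 0.063, 0.05, 0.0], 'position': [0.269, 0.564, 0.245], 'tool_rot': [0.221, 0.975, 0.0, 0.0], 'ft_force': [0.293, -0.1, 0.663], 'moment': [0.007, -0.023, -0.001], 'grip_force': 0.0, 'grip_width': 0.087}
```

View pics/top0.png

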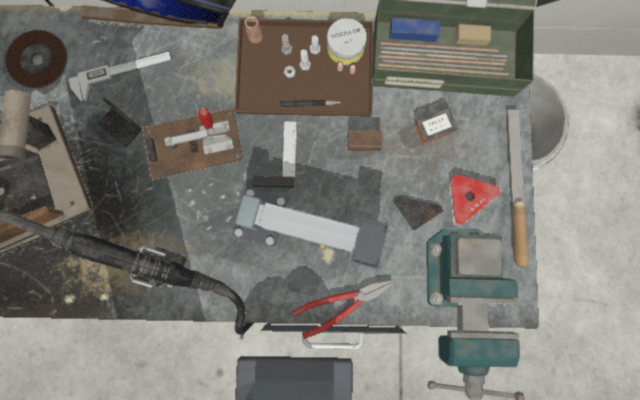

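View pics/scene0.png

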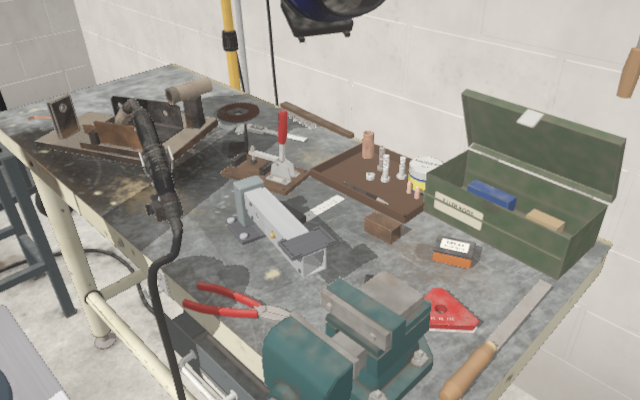

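The top view shows the rest from its post at (247,212) to the cradle at (369,242). Tube out is image right (-y), and the button is on the robot's side. The offcut is at (365,135). Next I'll refine the yaws from edges.

Run:
```python
from h import *
c=robot.camera("top");im=c["img"][:,:,::-1].copy()
g=cv2.cvtColor(im,cv2.COLOR_BGR2GRAY);hsv=cv2.cvtColor(im,cv2.COLOR_BGR2HSV)
m=np.zeros_like(g);m[195:255,258:358]=(g[195:255,258:358]>140)*255
def rect(m,z):
    n,l,s,_=cv2.connectedComponentsWithStats(m);k=1+s[1:,4].argmax()
    p=np.argwhere(l==k)[:,::-1].astype(float)
    w=np.array([onplane(c,q,z)[:2] for q in p],np.float32)
    print(s[k],cv2.minAreaRect(w),w.mean(0)); return l==k
a=rect(m,.085)
m2=np.zeros_like(g);r=hsv[110:160,340:392]
m2[110:160,340:392]=((r[...,0]<18)&(r[...,1]>70))*255
b=rect(m2,.03)
t=c["img"][100:280,220:400,::-1].copy();t=cv2.resize(t,None,fx=3,fy=3,interpolation=cv2.INTER_CUBIC)
u=t.copy();u[cv2.resize((a|b).astype(np.uint8)[100:280,220:400],None,fx=3,fy=3,interpolation=0)>0]=(0,255,0)
s=robot.camera("scene")["img"][170:290,220:420,::-1]
cv2.imwrite("pics/c1.png",cv2.resize(t,(560,560)));cv2.imwrite("pics/c1b.png",cv2.resize(s,None,fx=4,fy=4,interpolation=cv2.INTER_CUBIC))
for T in (b,):
    ys,xs=np.nonzero(T);print(xs.min(),xs.max(),ys.min(),ys.max())
```

```text
[ 258  203  100   52 2724] ((0.5166308879852295, -0.05159277468919754), (0.16736207902431488, 0.057665590196847916), 76.05939483642578) [ 0.52165973 -0.05661956]
[348 131  34  20 600] ((0.6815672516822815, -0.15134938061237335), (0.03465628996491432, 0.05875390022993088), 1.2575526237487793) [ 0.6822757  -0.15167119]
348 381 131 150
```

View pics/c1.png

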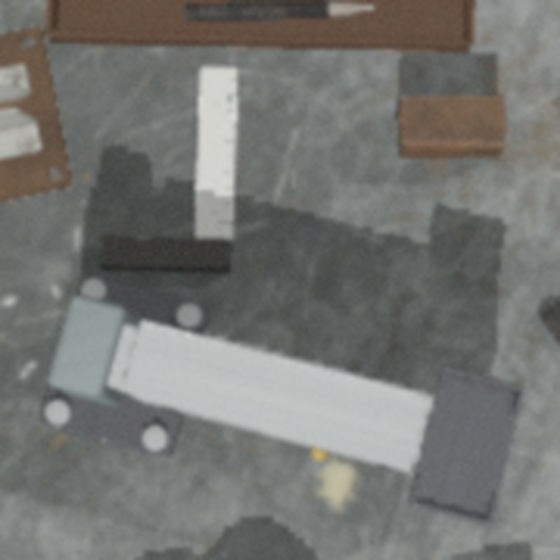

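View pics/c1b.png

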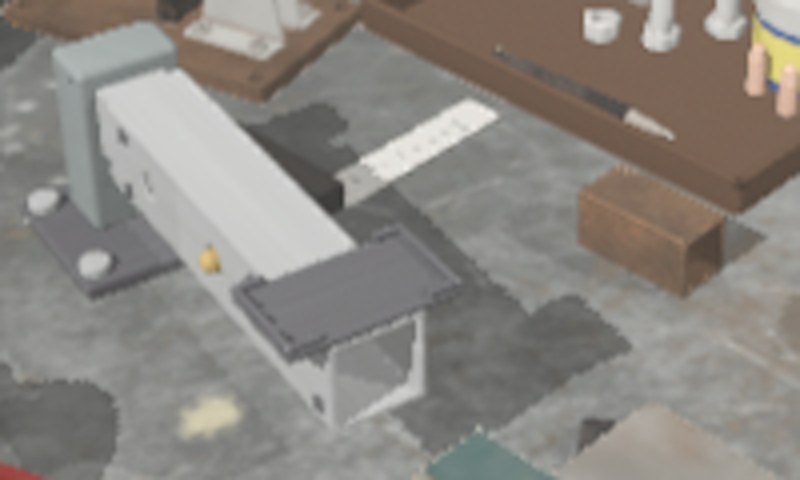

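The crops show the brass button at c1 (318,454), the cradle corners at (443,370), (520,383), (488,518) and (414,500), and the tube edges. I'll fit the rest's pose to these.

Run:
```python
from h import *
from scipy.optimize import least_squares
c=robot.camera("top");T=np.linalg.inv(c["world_to_cam"]);print("cam",T[:3,3].round(3),T[:3,0].round(3))
px=lambda p:np.array(p)/3.111+[220,100]-.3
P=[];
for uv,z in [((443,370),.093),((520,383),.093),((488,518),.093),((414,500),.093),((143,320),.085),((433,393),.085),((107,388),.085),((412,472),.085),((318,454),.065)]:
    P.append(onplane(c,px(uv),z)[:2])
P=np.array(P);print(P)
def res(v,full=0):
    x,y,t,yc=v;r=np.array([[np.cos(t),-np.sin(t)],[np.sin(t),np.cos(t)]])
    L=(P-[x,y])@r
    e=[L[0,0]-.037,L[1,0]-.037,L[2,0]+.037,L[3,0]+.037,L[0,1]-yc-.0215,L[3,1]-yc-.0215,L[1,1]-yc+.0215,L[2,1]-yc+.0215,
       L[4,0]-.02,L[5,0]-.02,L[6,0]+.02,L[7,0]+.02,L[4,1]-.107,L[6,1]-.107,L[8,1]]
    return np.array(e)
s=least_squares(res,[.516,-.085,-.2,-.075],loss="soft_l1",f_scale=.002)
print(s.x.round(4),np.degrees(s.x[2]));print((res(s.x)*1000).round(1))
```

```text
cam [ 0.465 -0.082  0.907] [ 0.021 -1.     0.005]
[[ 0.5369 -0.1436]
 [ 0.531  -0.1834]
 [ 0.4618 -0.1673]
 [ 0.4701 -0.1294]
 [ 0.5606  0.0134]
 [ 0.5255 -0.1391]
 [ 0.5245  0.0307]
 [ 0.4845 -0.1287]
 [ 0.4934 -0.0798]]
[ 0.5171 -0.0847 -0.2333 -0.0732] -13.36927523462571
[-4.1 -0.6  2.3  1.6 -1.1 -2.7  1.8  1.5 -0.4  0.8  0.5 -1.5 -1.5  6.9
 -0.8]
```

```bash
cat >> h.py <<'E'
def rel(x,y,z,yawy):
    o=robot.get_obs();r=R.from_quat(o["tool_rot"]);a=np.radians(yawy)
    Y=np.array([np.cos(a),np.sin(a),0]);Z=np.array([0,0,-1.]);t=R.from_matrix(np.c_[np.cross(Y,Z),Y,Z])
    print("t",round(o["time"],2),"pos",np.round(o["position"],4),"F",np.round(o["ft_force"],1),"w",round(o["grip_width"],4),"gf",round(o["grip_force"],1))
    print("REL",(r.inv().apply(np.array([x,y,z])-o["position"])*1000).round(1),(r.inv()*t).as_rotvec(degrees=True).round(1))
E
python3 - <<'E'
from h import *
rel(.517,-.0848,.17,-13.3)
c=robot.camera("top")
for uv,z in[((375,95),.1),((372,115),.03),((345,60),.05)]:print(uv,onplane(c,uv,z))
s=robot.camera("scene");print(onplane(s,(425,207),0),onplane(s,(412,219),0))
E
```

```text
t 1.05 pos [0.2689 0.5642 0.2446] F [ 0.5  0.2 -0.1] w 0.0872 gf 0.0
REL [-503.2 -479.1   74.6] [-0.  -0.  77.8]
(375, 95) [ 0.7419 -0.1624  0.1   ]
(372, 115) [ 0.7286 -0.1642  0.03  ]
(345, 60) [ 0.8226 -0.1136  0.05  ]
[ 0.8065 -0.1581  0.    ] [ 0.7574 -0.1638  0.    ]
```

move_arm(series="-240 -230 0 0 0 39; -503 -479 0 0 0 78; -503 -479 0 0 0 78; -503 -479 0 0 0 78; -503 -479 0 0 0 78; -503 -479 0 0 0 78; -503 -479 0 0 0 78; -503 -479 0 0 0 78", jaw=1)

```text
time: 1.82
position: [0.3882, 0.251, 0.2449]
tool_rot: [0.663, 0.748, 0.0, 0.0]
ft_force: [0.9, 0.3, -0.3]
grip_width: 0.0868
grip_force: 0.0
```

```bash
python3 -c "
from h import *
rel(.517,-.0848,.17,-13.3)"
```

```text
t 1.82 pos [0.3882 0.251  0.2449] F [ 0.9  0.3 -0.3] w 0.0868 gf 0.0
REL [-348.9   87.5   74.9] [ 0.  -0.  20.2]
```

move_arm(series="-349 87 20 0 0 20; -349 87 20 0 0 20; -349 87 40 0 0 20; -349 87 60 0 0 20; -349 87 75 0 0 20; -349 87 75 0 0 20; -349 87 75 0 0 20; -349 87 75 0 0 20")

```text
time: 2.48
position: [0.5062, -0.0527, 0.1792]
tool_rot: [0.782, 0.624, 0.0, 0.0]
ft_force: [0.7, 1.4, -0.7]
grip_width: 0.0866
grip_force: 0.0
```

```bash
python3 -c "
from h import *
rel(.517,-.0848,.12,-13.3)"
```

```text
t 2.48 pos [ 0.5062 -0.0527  0.1792] F [ 0.7  1.4 -0.7] w 0.0866 gf 0.0
REL [-28.9  17.6  59.2] [ 0.  -0.   0.5]
```

move_arm(series="-29 17.5 20 0 0 0.5; -29 17.5 50 0 0 0.5; -29 17.5 59 0 0 0.5; -29 17.5 59 0 0 0.5")

```text
time: 2.82
position: [0.5138, -0.0821, 0.1182]
tool_rot: [0.784, 0.62, -0.002, -0.003]
ft_force: [-0.0, 0.3, -0.7]
grip_width: 0.0872
grip_force: 0.0
```

Run:
```python
from h import *
rel(.517,-.0848,.068,-13.3)
c=robot.camera("scene");s=c["img"][120:300,200:420,::-1]
cv2.imwrite("pics/d1.png",cv2.resize(s,None,fx=3.5,fy=3.3,interpolation=cv2.INTER_CUBIC)[:600])
for n in("scene","top"):
    c=robot.camera(n)
    for t in("rest_base","button_spot","cradle"):
        print(n,t,[(np.round(d["xyz"],4).tolist(),round(d["p"],2)) for d in robot.tip_of(c,t)[:2]])
```

```text
t 2.82 pos [ 0.5138 -0.0821  0.1182] F [-0.   0.3 -0.7] w 0.0872 gf 0.0
REL [-2.   4.1 50.1] [-0.4 -0.1 -0. ]
scene rest_base [([0.5155, -0.0846, -0.0027], 0.78)]
scene button_spot [([0.4916, -0.0792, 0.065], 0.7)]
scene cradle [([0.5004, -0.157, 0.0871], 0.63)]
top rest_base []
top button_spot []
top cradle [([0.499, -0.1574, 0.0907], 0.64)]
```

View pics/d1.png

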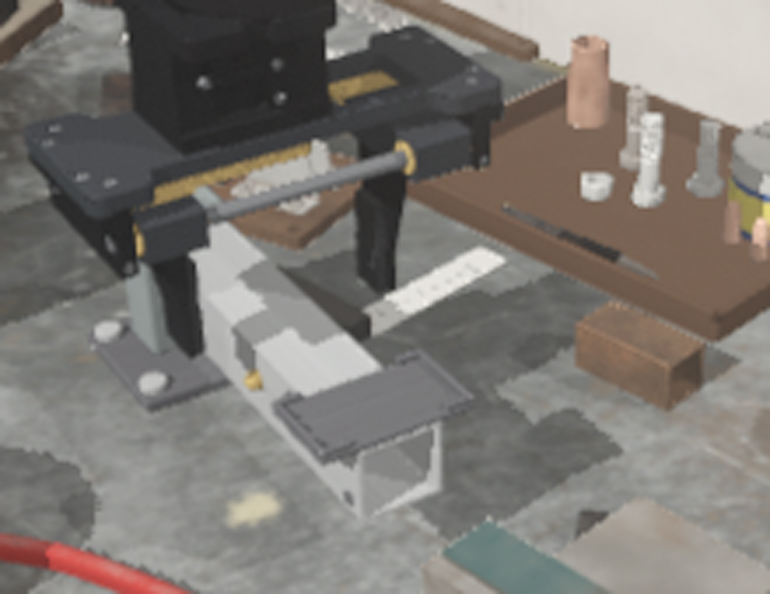

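move_arm(series="-2 3.5 20 0 0 0; -2 3.5 40 0 0 0; -2 3.5 50 0 0 0; -2 3.5 50 0 0 0; -2 3.5 50 0 0 0")

```text
time: 3.68
position: [0.5188, -0.0852, 0.0703]
tool_rot: [0.784, 0.621, -0.0, -0.001]
ft_force: [0.1, 0.4, -0.5]
grip_width: 0.0872
grip_force: 0.0
```

move_arm(series="0 0 0 0 0 0; 0 0 0 0 0 0; 0 0 0 0 0 0; 0 0 0 0 0 0; 0 0 0 0 0 0; 0 0 0 0 0 0; 0 0 0 0 0 0; 0 0 0 0 0 0", jaw=0.35, newtons=10)

```text
time: 4.35
position: [0.5166, -0.0846, 0.0703]
tool_rot: [0.784, 0.621, -0.002, -0.002]
ft_force: [-8.4, 0.4, 3.9]
grip_width: 0.0418
grip_force: 6.4
```

```bash
python3 -c "
from h import *
rel(.517,-.0848,.068,-13.3)"
```

```text
t 4.35 pos [ 0.5166 -0.0846  0.0703] F [-8.4  0.4  3.9] w 0.0418 gf 6.4
REL [-0.1  0.4  2.3] [-0.3 -0.   0. ]
```

move_arm(series="0 -2 2 0 0 0; 0 -2 2 0 0 0; 0 -2 2 0 0 0; 0 -2 2 0 0 0; 0 -2 2 0 0 0; 0 -2 2 0 0 0", jaw=0.35, newtons=30)

```text
time: 4.85
position: [0.5158, -0.0844, 0.0699]
tool_rot: [0.784, 0.621, -0.001, -0.001]
ft_force: [-5.7, 1.0, 15.6]
grip_width: 0.0395
grip_force: 30.0
```

move_arm(series="0 -0.5 -2 0 0 0; 0 -0.5 -2 0 0 0; -1.5 -0.5 -2 0 0 0; -3 -0.5 -2 0 0 0; -4.5 -0.5 -2 0 0 0; -6 -0.5 -2 0 0 0; -6 -0.5 -2 0 0 0; -6 -0.5 -2 0 0 0")

```text
time: 5.52
position: [0.5148, -0.0884, 0.0701]
tool_rot: [0.784, 0.62, 0.001, -0.002]
ft_force: [0.2, 9.3, -0.3]
grip_width: 0.0398
grip_force: 30.0
```

move_arm(series="-3 0 0 0 0 0; -6 0 0 0 0 0; -9 0 0 0 0 0; -12 0 0 0 0 0; -15 0 0 0 0 0; -18 0 0 0 0 0; -18 0 0 0 0 0; -18 0 0 0 0 0")

```text
time: 6.18
position: [0.5102, -0.1076, 0.0701]
tool_rot: [0.784, 0.621, -0.001, -0.001]
ft_force: [-3.5, 2.3, -1.5]
grip_width: 0.0398
grip_force: 30.0
```

move_arm(series="-2 -0.5 0 0 0 0; -4 -0.5 0 0 0 0; -6 -0.5 0 0 0 0; -8 -0.5 0 0 0 0; -10 -0.5 0 0 0 0; -11 -0.5 0 0 0 0; -11 -0.5 0 0 0 0; -11 -0.5 0 0 0 0")

```text
time: 6.85
position: [0.5076, -0.1178, 0.0701]
tool_rot: [0.784, 0.62, -0.0, -0.001]
ft_force: [-1.0, 3.7, -1.8]
grip_width: 0.0394
grip_force: 30.0
```

Run:
```python
from h import *
rel(.517,-.0848,.070,-13.3)
c=robot.camera("scene")
cv2.imwrite("pics/e1.png",cv2.resize(c["img"][140:320,220:420,::-1],None,fx=3.3,fy=3.3,interpolation=cv2.INTER_CUBIC))
for n in("scene","top"):
    c=robot.camera(n)
    print([(np.round(d["xyz"],4).tolist(),round(d["p"],2)) for d in robot.tip_of(c,"cradle")[:2]])
```

```text
t 6.85 pos [ 0.5076 -0.1178  0.0701] F [-1.   3.7 -1.8] w 0.0394 gf 30.0
REL [34.3  1.5  0.1] [-0.1 -0.1 -0. ]
[([0.493, -0.1859, 0.0855], 0.62)]
[]
```

View pics/e1.png

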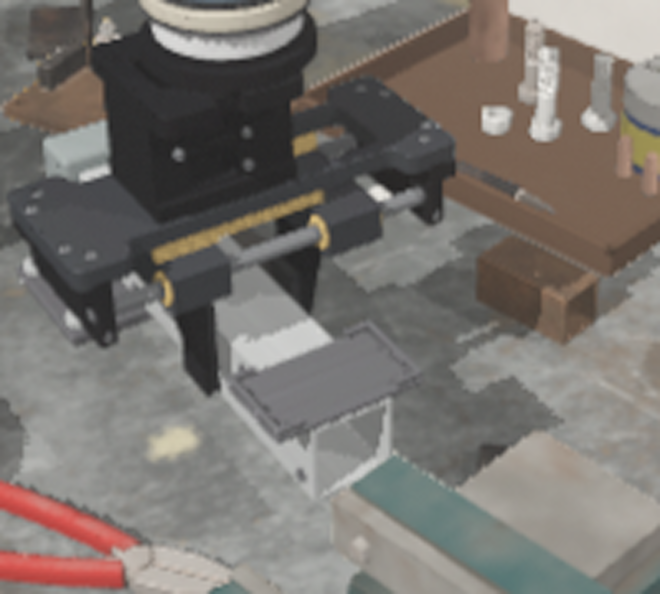

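move_arm(series="-1 0 0 0 0 0; -2 0 0 0 0 0; -2 0 0 0 0 0; -2 0 0 0 0 0; -2 0 0 0 0 0")

```text
time: 7.52
position: [0.5071, -0.1201, 0.0701]
tool_rot: [0.784, 0.62, -0.0, -0.001]
ft_force: [-1.7, 4.8, -2.5]
grip_width: 0.0397
grip_force: 30.0
```

move_arm(series="-1 0 0 0 0 0; -2 0 0 0 0 0; -2 0 0 0 0 0; -2 0 0 0 0 0; -2 0 0 0 0 0")

```text
time: 7.93
position: [0.5067, -0.1222, 0.0701]
tool_rot: [0.784, 0.62, -0.0, -0.001]
ft_force: [-0.6, 5.5, -3.9]
grip_width: 0.0395
grip_force: 30.0
```

move_arm(series="-1 0 0 0 0 0; -2 0 0 0 0 0; -2 0 0 0 0 0; -2 0 0 0 0 0; -2 0 0 0 0 0")

```text
time: 8.35
position: [0.5061, -0.1243, 0.0701]
tool_rot: [0.784, 0.621, -0.0, -0.001]
ft_force: [-1.5, 4.0, -6.1]
grip_width: 0.0398
grip_force: 30.0
```

move_arm(series="-1 0 0.4 0 0 0; -2 0 0.4 0 0 0; -2 0 0.4 0 0 0; -2 0 0.4 0 0 0; -2 0 0.4 0 0 0")

```text
time: 8.77
position: [0.5057, -0.1261, 0.0701]
tool_rot: [0.784, 0.621, -0.0, -0.001]
ft_force: [-2.3, 4.8, -1.7]
grip_width: 0.0397
grip_force: 30.0
```

move_arm(series="-1 0 0 0 0 0; -2 0 0 0 0 0; -2 0 0 0 0 0; -2 0 0 0 0 0; -2 0 0 0 0 0")

```text
time: 9.18
position: [0.5052, -0.1282, 0.0701]
tool_rot: [0.784, 0.621, -0.0, -0.001]
ft_force: [-2.8, 5.4, -2.6]
grip_width: 0.0397
grip_force: 30.0
```

move_arm(series="-1 0 0 0 0 0; -2 0 0 0 0 0; -2 0 0 0 0 0; -2 0 0 0 0 0; -2 0 0 0 0 0")

```text
time: 9.6
position: [0.5048, -0.13, 0.0701]
tool_rot: [0.784, 0.621, -0.0, -0.001]
ft_force: [-1.4, 5.2, -1.5]
grip_width: 0.0399
grip_force: 30.0
```

move_arm(series="-1 0 0 0 0 0; -2 0 0 0 0 0; -2 0 0 0 0 0; -2 0 0 0 0 0; -2 0 0 0 0 0")

```text
time: 10.02
position: [0.5043, -0.1321, 0.0701]
tool_rot: [0.784, 0.621, -0.0, -0.001]
ft_force: [-2.3, 5.2, -3.0]
grip_width: 0.0393
grip_force: 30.0
```

move_arm(series="-1 0 0 0 0 0; -2 0 0 0 0 0; -2 0 0 0 0 0; -2 0 0 0 0 0; -2 0 0 0 0 0")

```text
time: 10.43
position: [0.5038, -0.1339, 0.0701]
tool_rot: [0.784, 0.621, -0.0, -0.001]
ft_force: [-2.2, 5.3, -2.8]
grip_width: 0.0395
grip_force: 30.0
```

move_arm(series="-1 0 0 0 0 0; -2 0 0 0 0 0; -2 0 0 0 0 0; -2 0 0 0 0 0; -2 0 0 0 0 0")

```text
time: 10.85
position: [0.5034, -0.136, 0.0701]
tool_rot: [0.784, 0.621, -0.0, -0.001]
ft_force: [-1.9, 4.5, -2.0]
grip_width: 0.0397
grip_force: 30.0
```

move_arm(series="-1 0 0 0 0 0; -2 0 0 0 0 0; -2 0 0 0 0 0; -2 0 0 0 0 0; -2 0 0 0 0 0")

```text
time: 11.27
position: [0.5028, -0.1383, 0.0701]
tool_rot: [0.784, 0.621, -0.001, -0.001]
ft_force: [-4.2, 3.1, -1.5]
grip_width: 0.0397
grip_force: 30.0
```

move_arm(series="-0.7 0 0 0 0 0; -1.5 0 0 0 0 0; -1.5 0 0 0 0 0; -1.5 0 0 0 0 0; -1.5 0 0 0 0 0")

```text
time: 11.68
position: [0.5023, -0.1404, 0.0701]
tool_rot: [0.784, 0.621, -0.001, -0.0]
ft_force: [-5.7, 0.1, -2.7]
grip_width: 0.0399
grip_force: 30.0
```

move_arm(series="-0.5 -0.5 0 0 0 0; -1 -0.5 0 0 0 0; -1 -0.5 0 0 0 0; -1 -0.5 0 0 0 0; -1 -0.5 0 0 0 0")

```text
time: 12.1
position: [0.5021, -0.1411, 0.0701]
tool_rot: [0.784, 0.621, -0.001, -0.0]
ft_force: [-4.6, -1.7, -2.8]
grip_width: 0.0397
grip_force: 30.0
```

Run:
```python
from h import *
rel(.517,-.0848,.070,-13.3)
c=robot.camera("scene");p=proj(c,[.4977,-.0802,.065]);t=robot.camera("top");q=proj(t,[.4935,-.079,.065]);print(p,q)
f=lambda im,p:cv2.resize(im[int(p[1])-40:int(p[1])+40,int(p[0])-50:int(p[0])+50,::-1],(400,320),interpolation=cv2.INTER_CUBIC)
cv2.imwrite("pics/f1.png",np.hstack([f(c["img"],p),f(t["img"],q)]))
```

```text
t 12.1 pos [ 0.5021 -0.1411  0.0701] F [-4.6 -1.7 -2.8] w 0.0397 gf 30.0
REL [58.3  1.6  0. ] [-0.  0.  0.]
[274.  234.1] [321.4 245.5]
```

View pics/f1.png

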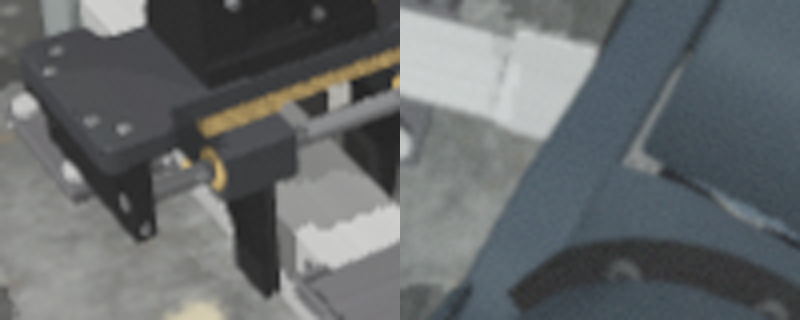

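The gripper hides the button in both views, so I'll go on by feel in small steps.

move_arm(series="-0.5 0 0 0 0 0; -1 0 0 0 0 0; -1 0 0 0 0 0; -1 0 0 0 0 0; -1 0 0 0 0 0")

```text
time: 12.62
position: [0.5021, -0.1414, 0.0701]
tool_rot: [0.784, 0.621, -0.0, -0.0]
ft_force: [-4.7, 1.0, -2.0]
grip_width: 0.0394
grip_force: 30.0
```

move_arm(series="-0.5 0 0 0 0 0; -0.8 0 0 0 0 0; -0.8 0 0 0 0 0; -0.8 0 0 0 0 0")

```text
time: 12.95
position: [0.5019, -0.1418, 0.0701]
tool_rot: [0.784, 0.621, 0.0, -0.0]
ft_force: [-3.9, 3.7, -2.0]
grip_width: 0.0398
grip_force: 30.0
```

move_arm(series="-0.5 0 0 0 0 0; -1 0 0 0 0 0; -1 0 0 0 0 0; -1 0 0 0 0 0")

```text
time: 13.28
position: [0.5017, -0.1427, 0.0701]
tool_rot: [0.784, 0.621, 0.0, -0.0]
ft_force: [-3.9, 2.9, -1.7]
grip_width: 0.0397
grip_force: 30.0
```

move_arm(series="-0.5 0 0 0 0 0; -1 0 0 0 0 0; -1 0 0 0 0 0; -1 0 0 0 0 0")

```text
time: 13.62
position: [0.5015, -0.1437, 0.0701]
tool_rot: [0.784, 0.621, 0.0, -0.0]
ft_force: [-4.4, 3.1, -2.3]
grip_width: 0.0396
grip_force: 30.0
```

move_arm(series="-0.5 0 0 0 0 0; -1 0 0 0 0 0; -1 0 0 0 0 0; -1 0 0 0 0 0")

```text
time: 13.95
position: [0.5014, -0.1442, 0.0701]
tool_rot: [0.784, 0.62, 0.0, -0.001]
ft_force: [-3.2, 4.9, -1.7]
grip_width: 0.0397
grip_force: 30.0
```

move_arm(series="-0.5 0 0 0 0 0; -0.8 0 0 0 0 0; -0.8 0 0 0 0 0; -0.8 0 0 0 0 0")

```text
time: 14.28
position: [0.5013, -0.1445, 0.0701]
tool_rot: [0.784, 0.62, 0.001, -0.001]
ft_force: [-1.6, 7.9, -2.1]
grip_width: 0.0393
grip_force: 30.0
```

move_arm(series="1 0 0 0 0 0; 1 0 0 0 0 0; 1 0 0 0 0 0")

```text
time: 14.53
position: [0.5013, -0.1442, 0.0701]
tool_rot: [0.784, 0.621, 0.0, -0.001]
ft_force: [-3.2, 4.6, -1.7]
grip_width: 0.0396
grip_force: 30.0
```

move_arm(series="0 0 0 0 0 0; 0 0 0 0 0 0; 0 0 0 0 0 0; 0 0 0 0 0 0; 0 0 0 0 0 0; 0 0 -25 0 0 0; 0 0 -50 0 0 0; 0 0 -80 0 0 0", jaw=1)

```text
time: 15.2
position: [0.5017, -0.1454, 0.1504]
tool_rot: [0.784, 0.621, -0.0, -0.0]
ft_force: [0.8, -0.3, 0.6]
grip_width: 0.0833
grip_force: 0.0
```

move_arm(series="0 30 -10 0 0 0; 0 70 -10 0 0 0; 0 110 -10 0 0 0; 0 130 -10 0 0 0; 0 130 -10 0 0 0", jaw=0.6)

```text
time: 15.62
position: [0.6341, -0.1774, 0.1613]
tool_rot: [0.784, 0.621, 0.002, 0.005]
ft_force: [0.6, 0.1, -0.1]
grip_width: 0.0615
grip_force: 0.0
```

Run:
```python
from h import *
rel(.682,-.152,.16,0)
c=robot.camera("scene");p=proj(c,[.4977,-.0802,.065]);t=robot.camera("top")
f=lambda im,p:cv2.resize(im[int(p[1])-45:int(p[1])+75,int(p[0])-50:int(p[0])+70,::-1],(400,400),interpolation=cv2.INTER_CUBIC)
g=cv2.resize(t["img"][95:275,220:400,::-1],(400,400),interpolation=cv2.INTER_CUBIC)
cv2.imwrite("pics/g1.png",np.hstack([f(c["img"],p),g]))
for n,k in(("scene",c),("top",t)):
    for a in("cradle","offcut","button_spot"):print(n,a,[(np.round(d["xyz"],4).tolist(),round(d["p"],2)) for d in robot.tip_of(k,a)[:2]])
```

```text
t 15.62 pos [ 0.6341 -0.1774  0.1613] F [ 0.6  0.1 -0.1] w 0.0615 gf 0.0
REL [35.7 40.7  1.7] [  0.6   0.2 -13.3]
scene cradle [([0.4864, -0.2183, 0.0908], 0.87)]
scene offcut [([0.6875, -0.1496, 0.0148], 0.75), ([0.5126, -0.0858, 0.0004], 0.38)]
scene button_spot [([0.4928, -0.0796, 0.0656], 0.64)]
top cradle []
top offcut [([0.6833, -0.1559, 0.0142], 0.35)]
top button_spot []
```

View pics/g1.png

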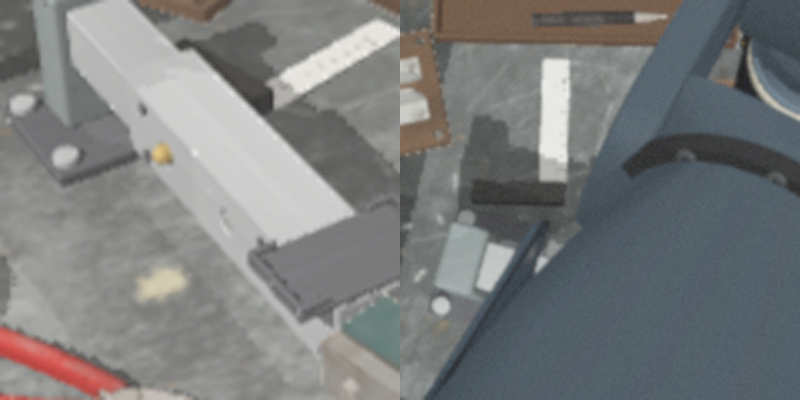

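The button is back out, proud in the new hole at (160,153) of the left crop. Next is the offcut, but first I'll check the toolbox clearance.

Run:
```python
from h import *
s=robot.camera("scene");t=robot.camera("top")
print("bottom",onplane(s,(553,275),0),onplane(s,(430,212),0))
for z in(.05,.07,.09,.11): print(z,"toprim scene",onplane(s,(566,243),z),onplane(s,(437,160),z)," top img row80/95",onplane(t,(378,80),z)[0],onplane(t,(378,95),0)[0])
rel(.6837,-.1515,.12,0)
```

```text
bottom [ 0.7864 -0.4204  0.    ] [ 0.799  -0.1748  0.    ]
0.05 toprim scene [ 0.811  -0.4188  0.05  ] [ 0.8984 -0.1165  0.05  ]  top img row80/95 0.7868 0.7764
0.07 toprim scene [ 0.783  -0.4262  0.07  ] [ 0.867  -0.1357  0.07  ]  top img row80/95 0.7792 0.7764
0.09 toprim scene [ 0.7549 -0.4336  0.09  ] [ 0.8356 -0.1549  0.09  ]  top img row80/95 0.7717 0.7764
0.11 toprim scene [ 0.7269 -0.4409  0.11  ] [ 0.8041 -0.174   0.11  ]  top img row80/95 0.7642 0.7764
t 16.12 pos [ 0.6275 -0.1748  0.1603] F [ 0.4 -0.4 -0.2] w 0.0523 gf 0.0
REL [35.6 49.4 40.3] [ -0.   -0.  -13.3]
```

move_arm(series="20 25 10 0 0 -7; 35.5 49.5 20 0 0 -13.3; 35.5 49.5 40 0 0 -13.3; 35.5 49.5 40 0 0 -13.3; 35.5 49.5 40 0 0 -13.3")

```text
time: 16.53
position: [0.6827, -0.1511, 0.1186]
tool_rot: [0.707, 0.707, -0.001, -0.002]
ft_force: [0.1, 0.5, 0.3]
grip_width: 0.0523
grip_force: 0.0
```

Run:
```python
from h import *
rel(.6837,-.1515,.036,0)
c=robot.camera("scene")
cv2.imwrite("pics/h1.png",cv2.resize(c["img"][120:270,320:480,::-1],None,fx=3.5,fy=3.5,interpolation=cv2.INTER_CUBIC))
```

```text
t 16.53 pos [ 0.6827 -0.1511  0.1186] F [0.1 0.5 0.3] w 0.0523 gf 0.0
REL [-0.5  1.3 82.6] [-0.2 -0.1  0. ]
```

View pics/h1.png

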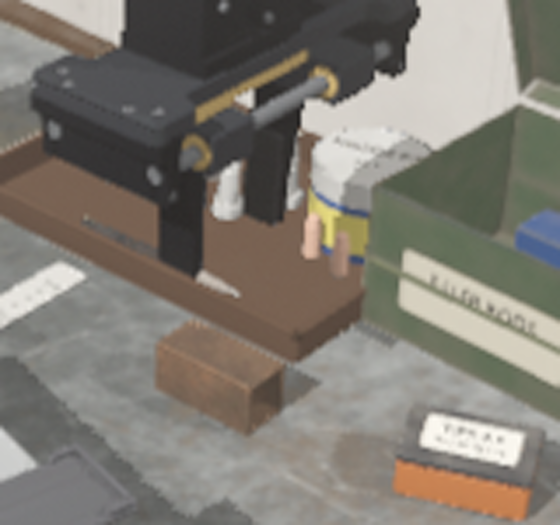

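move_arm(series="0 0.5 20 0 0 0; 0 0.5 40 0 0 0; 0 0.5 50 0 0 0; 0 0.5 50 0 0 0", jaw=0.5)

```text
time: 16.92
position: [0.6828, -0.1516, 0.0685]
tool_rot: [0.707, 0.707, -0.001, -0.002]
ft_force: [-0.6, -0.6, -0.3]
grip_width: 0.0437
grip_force: 0.0
```

move_arm(series="0 0 10 0 0 0; 0 0 20 0 0 0; 0 0 28 0 0 0; 0 0 32 0 0 0; 0 0 32 0 0 0; 0 0 32 0 0 0")

```text
time: 17.42
position: [0.6848, -0.1517, 0.0378]
tool_rot: [0.707, 0.707, -0.0, -0.0]
ft_force: [1.0, -1.4, -0.5]
grip_width: 0.0432
grip_force: 0.0
```

move_arm(series="0 0 2 0 0 0; 0 0 2 0 0 0; 0 0 2 0 0 0; 0 0 2 0 0 0; 0 0 2 0 0 0; 0 0 2 0 0 0", jaw=0.2, newtons=15)

```text
time: 17.92
position: [0.685, -0.1517, 0.0364]
tool_rot: [0.707, 0.707, 0.0, 0.0]
ft_force: [-0.8, 0.3, 0.8]
grip_width: 0.0298
grip_force: 14.9
```

Run:
```python
from h import *
rel(.6837,-.1515,.036,0)
c=robot.camera("scene");print([(np.round(d["xyz"],4).tolist(),round(d["p"],2)) for d in robot.tip_of(c,"offcut")[:2]],[(np.round(d["xyz"],4).tolist(),round(d["p"],2)) for d in robot.tip_of(c,"cradle")[:2]])
```

```text
t 17.92 pos [ 0.685  -0.1517  0.0364] F [-0.8  0.3  0.8] w 0.0298 gf 14.9
REL [ 0.3 -1.3  0.4] [0. 0. 0.]
[([0.6848, -0.15, 0.0154], 0.65)] [([0.4843, -0.2146, 0.0869], 0.81)]
```

Run:
```python
from h import *
s=robot.camera("scene");t=robot.camera("top")
P=lambda c:c["mtx"]@c["world_to_cam"][:3]
for a,b in[((457,236),(383,272)),((500,236),(428,291)),((457,276),(327,284))]:
    X=cv2.triangulatePoints(P(t),P(s),np.array(a,float),np.array(b,float)).ravel();X=X[:3]/X[3];print(X.round(3),proj(t,X),proj(s,X))
rel(.4853,-.2165,.22,76.7)
```

```text
[ 0.511 -0.292  0.105] [456.5 236.5] [383.8 271.8]
[ 0.513 -0.359  0.112] [500.4 235.6] [427.3 291.2]
[ 0.438 -0.277  0.126] [451.2 283.5] [338.  281.6]
t 18.17 pos [ 0.685  -0.1518  0.0364] F [0.1 0.5 1.9] w 0.0301 gf 14.9
REL [ -64.7 -199.6 -183.6] [  0.    0.  -76.7]
```

move_arm(series="0 0 -15 0 0 0; 0 0 -50 0 0 0; 0 0 -90 0 0 0; 0 0 -130 0 0 0; 0 0 -165 0 0 0; 0 0 -170 0 0 0", newtons=25)

```text
time: 18.67
position: [0.6888, -0.1531, 0.2155]
tool_rot: [0.707, 0.707, 0.003, 0.007]
ft_force: [0.3, -0.1, -0.9]
grip_width: 0.0298
grip_force: 24.9
```

move_arm(series="-6 -18 0 0 0 -7; -12 -36 0 0 0 -14; -18 -54 0 0 0 -21; -24 -72 0 0 0 -28; -30 -90 0 0 0 -35; -36 -108 0 0 0 -42; -42 -126 0 0 0 -49; -42 -126 0 0 0 -49")

```text
time: 19.33
position: [0.5548, -0.1939, 0.2058]
tool_rot: [0.349, 0.937, -0.0, -0.003]
ft_force: [-0.1, -0.4, -1.2]
grip_width: 0.0295
grip_force: 24.9
```

Run:
```python
from h import *
rel(.4853,-.2165,.17,76.7)
```

```text
t 19.33 pos [ 0.5548 -0.1939  0.2058] F [-0.1 -0.4 -1.2] w 0.0295 gf 24.9
REL [ 37.6 -62.5  36.1] [ -0.1  -0.3 -27.6]
```

move_arm(series="10 -16 0 0 0 -7; 20 -32 0 0 0 -14; 29 -48 10 0 0 -21; 37.5 -62.5 20 0 -0.3 -27.6; 37.5 -62.5 30 0 -0.3 -27.6; 37.5 -62.5 36 0 -0.3 -27.6; 37.5 -62.5 36 0 -0.3 -27.6")

```text
time: 19.92
position: [0.4898, -0.216, 0.169]
tool_rot: [0.118, 0.993, -0.0, 0.002]
ft_force: [0.2, -0.3, -1.2]
grip_width: 0.0298
grip_force: 24.9
```

Run:
```python
from h import *
rel(.4853,-.2165,.1354,76.7)
for n in("scene","top"):
  c=robot.camera(n)
  for a in("cradle","offcut"):print(n,a,[(np.round(d["xyz"],4).tolist(),round(d["p"],2)) for d in robot.tip_of(c,a)[:2]])
```

```text
t 19.92 pos [ 0.4898 -0.216   0.169 ] F [ 0.2 -0.3 -1.2] w 0.0298 gf 24.9
REL [ 4.4 -1.5 33.5] [-0.   0.2 -0.2]
scene cradle [([0.4834, -0.2148, 0.0884], 0.91)]
scene offcut [([0.4892, -0.2113, 0.1479], 0.82)]
top cradle []
top offcut []
```

move_arm(series="2 -1 10 0 0 0; 4.4 -0.8 20 0 0.2 -0.2; 4.4 -0.8 33 0 0.2 -0.2; 4.4 -0.8 33 0 0.2 -0.2; 4.4 -0.8 33 0 0.2 -0.2")

```text
time: 20.63
position: [0.4848, -0.2158, 0.1364]
tool_rot: [0.115, 0.993, -0.0, -0.0]
ft_force: [-0.3, 0.4, -1.5]
grip_width: 0.0294
grip_force: 24.9
```

Run:
```python
from h import *
rel(.485,-.2158,.1254,76.7)
c=robot.camera("scene");cr=[]
g=c["img"][:,:,::-1]
cv2.imwrite("pics/i1.png",g)
for a in("cradle","offcut"):print(a,[(np.round(d["xyz"],4).tolist(),round(d["p"],2)) for d in robot.tip_of(c,a)[:2]])
```

```text
t 20.63 pos [ 0.4848 -0.2158  0.1364] F [-0.3  0.4 -1.5] w 0.0294 gf 24.9
REL [-0.2  0.  11. ] [-0.  -0.   0.1]
cradle [([0.4846, -0.2163, 0.089], 0.83)]
offcut [([0.4857, -0.214, 0.1107], 0.84)]
```

move_arm(series="0 0 3 0 0 0; 0 0 6 0 0 0; 0 0 8 0 0 0; 0 0 8 0 0 0; 0 0 8 0 0 0")

```text
time: 21.2
position: [0.4851, -0.2162, 0.1289]
tool_rot: [0.115, 0.993, -0.001, 0.001]
ft_force: [0.1, 0.3, -1.0]
grip_width: 0.03
grip_force: 24.9
```

move_arm(series="0 0 1 0 0 0; 0 0 2 0 0 0; 0 0 2 0 0 0; 0 0 2 0 0 0")

```text
time: 21.53
position: [0.4852, -0.2162, 0.1271]
tool_rot: [0.115, 0.993, -0.001, 0.001]
ft_force: [0.4, 0.2, -1.1]
grip_width: 0.0298
grip_force: 24.9
```

move_arm(series="0 0 1 0 0 0; 0 0 1.7 0 0 0; 0 0 1.7 0 0 0; 0 0 1.7 0 0 0")

```text
time: 21.87
position: [0.4853, -0.2163, 0.1254]
tool_rot: [0.115, 0.993, -0.001, 0.001]
ft_force: [-0.0, -0.0, -1.5]
grip_width: 0.0297
grip_force: 24.9
```

move_arm(series="0 0 0.6 0 0 0; 0 0 1 0 0 0; 0 0 1 0 0 0; 0 0 1 0 0 0")

```text
time: 22.2
position: [0.4853, -0.2163, 0.1253]
tool_rot: [0.115, 0.993, -0.001, 0.001]
ft_force: [-1.2, 0.3, 5.7]
grip_width: 0.0296
grip_force: 24.9
```

move_arm(series="0 0 -0.7 0 0 0; 0 0 -0.7 0 0 0; 0 0 -0.7 0 0 0; 0 0 -0.7 0 0 0; 0 0 -0.7 0 0 0; 0 0 -0.7 0 0 0", jaw=0.5)

```text
time: 22.7
position: [0.4852, -0.2162, 0.1249]
tool_rot: [0.115, 0.993, -0.001, 0.001]
ft_force: [-0.7, -0.1, 0.4]
grip_width: 0.0432
grip_force: 0.0
```

move_arm(series="0 0 -10 0 0 0; 0 0 -25 0 0 0; 0 0 -45 0 0 0; 0 0 -75 0 0 0; 0 0 -105 0 0 0; 0 0 -120 0 0 0; 0 0 -120 0 0 0")

```text
time: 23.28
position: [0.4872, -0.2174, 0.2497]
tool_rot: [0.115, 0.993, -0.003, 0.005]
ft_force: [0.7, 0.2, -0.1]
grip_width: 0.0437
grip_force: 0.0
```

Run:
```python
from h import *
rel(.485,-.2158,.1254,76.7)
c=robot.camera("scene")
for a in("cradle","offcut","button_spot"):print(a,[(np.round(d["xyz"],4).tolist(),round(d["p"],2)) for d in robot.tip_of(c,a)[:2]])
# brass pixels near the button
p=proj(c,[.4935,-.079,.065]).astype(int);h=cv2.cvtColor(c["img"],cv2.COLOR_RGB2HSV)[p[1]-12:p[1]+12,p[0]-12:p[0]+12]
print("brass px",((h[...,0]>12)&(h[...,0]<28)&(h[...,1]>120)).sum())
```

```text
t 23.28 pos [ 0.4872 -0.2174  0.2497] F [ 0.7  0.2 -0.1] w 0.0437 gf 0.0
REL [  3.8   1.7 124.3] [-0.3  0.6  0.1]
cradle [([0.485, -0.2142, 0.0894], 0.6), ([0.4852, -0.2133, 0.1034], 0.35)]
offcut [([0.4876, -0.2141, 0.1045], 0.76)]
button_spot [([0.4907, -0.082, 0.0662], 0.89)]
brass px 0
```

Run:
```python
from h import *
c=robot.camera("scene");p=proj(c,[.4935,-.079,.065]).astype(int);print(p)
for im in(cv2.imread("pics/scene0.png"),c["img"][:,:,::-1].copy()):
    h=cv2.cvtColor(im,cv2.COLOR_BGR2HSV)[p[1]-12:p[1]+12,p[0]-12:p[0]+12]
    m=(h[...,0]>8)&(h[...,0]<35)&(h[...,1]>90);y,x=np.nonzero(m);print(m.sum(),x.mean()+p[0]-12,y.mean()+p[1]-12,h[...,1].max())
```

```text
[271 234]
15 272.0 234.8 111
18 272.1111111111111 234.83333333333334 111
```

The button looks the same as when it was fully out at the start, and the offcut rests at floor height in the cradle. I'm handing it in.

```bash
python3 -c "
from rig import robot
print(robot.hand_in())"
```

```text
the job is handed in; nothing more can be done
None
```

I handed the job in with the work rest let out about 61 mm, its button back out in the next hole, and the offcut released on the cradle floor. I had used up my picture views, so the last check was by network readings and pixels, and `hand_in` returned no verdict.

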